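# Square up an embossing plate and latch the hold-down lever

## Task

On the jeweller's bench, slide the brass plate along the jig's bed until it is snug in the corner, flat against both the long fence and the short end stop. Then press the red sprung lever down until its catch holds it there by itself, clamping the plate. Leave the bowl, hammer and bottle where they are.

Things in the scene. Friction and masses are not known exactly. Their poses are not given: they have to be found in the camera images.
- jig: Fixed hold-down jig. Dark steel bed, 180 (x) by 270 (y) by 15 mm thick: x -85 to +95, y -135 to +135 mm in its frame. Origin at table height; the lever's handle points to its -x. A blue hinge bracket (x 59 to 93, y 52 to 98 mm, top z 65 mm) stands behind the fence; a blue catch housing (x -56 to -30, y 61 to 89 mm, top 40 mm) stands under the handle.
- fence (a point): Middle of the fence's inner face, at the bed's top: (30, -10, 15) mm in the jig frame. Aluminium strip along the jig's y, y -135 to +115 mm, 15 mm wide, rising 12 mm above the bed. The plate's long edge goes against it.
- end_stop (a point): Middle of the end stop's inner face, at the bed's top: (-2.5, 115, 15) mm in the jig frame. Aluminium strip along the jig's x, x -50 to +45 mm, 15 mm wide, rising 12 mm above the bed. The plate's short end goes against it.
- seat (a point): Where the plate's origin lies when the plate is home, flat against fence and end stop: (10, 40, 15) mm in the jig frame, on the bed; axes as the jig's.
- plate: Loose brass embossing plate lying flat on the bed, 40 (x) by 150 (y) by 10 mm thick, 0.4 to 0.65 kg. Origin: centre of its underside. Starts with its centre 25 to 45 mm short of home along the jig's x and 70 to 100 mm along y, turned up to 0.2 rad from the jig. Plain flat edges to push on.
- lever (a joint): Lever angle, rad: 0 = sprung up 34 degrees, at rest; grows as it is pressed; 0.60 = level, fully down. It resists with 5 N, at the catch up to 20 N; past about 0.55 the catch snaps over and holds it at about 0.59; let go earlier and it springs back. Axis along the jig y through (78, 75, 50) mm in the jig frame. A rubber foot 68 mm from the axis comes down on the plate.
- lever_grip (a point): Point on the flat top of the lever's red handle, 155 mm from the hinge axis; moves with it. The handle is 85 long (100 to 185 mm from the axis), 26 wide, 22 mm thick. Raised: about 150 mm above the table, at (-42, 75) mm in the jig frame; fully down: 65 mm above the table, at (-77, 75) mm.
- bowl: Bystander: red plastic bowl, 100 mm wide, 45 mm high, left of the jig. Origin: centre of its foot.
- hammer: Bystander: hammer lying beyond the jig. Origin: on the table, about its middle.
- flask: Bystander: blue plastic bottle, 60 mm wide, 130 mm high, right of the jig. Origin: centre of its foot.
Not all that is in view belongs to the job. There is more than one size of the plate; the one meant has the size given above.

How it is judged (in metres and radians):
On the way, in this order (a step that is already met when the one before it is completed fails the run):
1. the plate lies home against fence and end stop while the lever is still up (x of plate in the frame of seat between -0.003 and 0.003 m and y of plate in the frame of seat between -0.003 and 0.003 m and z of plate in the frame of seat between -0.003 and 0.003 m and angle between the y axis of plate and the y axis of jig, either way round below 0.03 rad and angle between plate's own z axis and vertical below 0.05 rad and value of joint lever below 0.25 rad), for 0.2 s.
2. the lever is pressed down past its catch (value of joint lever above 0.57 rad), for 0.2 s.
At the end, for the whole second after the job is handed in: The plate lies flat on the bed within 3 mm of its home place along both jig axes and within 0.03 rad of the fence's direction, and the lever stays down by itself beyond 0.57 rad, everything at rest (x of plate in the frame of seat between -0.003 and 0.003 m and y of plate in the frame of seat between -0.003 and 0.003 m and z of plate in the frame of seat between -0.003 and 0.003 m and angle between the y axis of plate and the y axis of jig, either way round below 0.03 rad and angle between plate's own z axis and vertical below 0.05 rad and linear speed of plate below 0.01 m/s and velocity of joint lever between -0.05 and 0.05 rad/s and value of joint lever above 0.57 rad); the robot touches nothing.
It fails at once if the bowl is moved more than 30 mm (distance of bowl from where it was at the start of the episode above 0.03 m).
It fails at once if the hammer is moved more than 30 mm (distance of hammer from where it was at the start of the episode above 0.03 m).
It fails at once if the bottle is moved more than 30 mm (distance of flask from where it was at the start of the episode above 0.03 m).
It also fails if it takes over 58 s, if anything falls off the work surface, if the arm or the gripper's body presses on something with over 40 N, if the wrist force passes 120 N, or if a joint passes its speed limit or range.

## Robot

A 6-joint arm with a two-finger parallel gripper is mounted at the origin on the work surface. World frame = base frame: x ahead of the robot, y to its left, z up, the work surface at z = 0. Lengths are in mm, angles in rad, forces in N, time in s.
With the tool pointing down it reaches from about 250 to 775 mm from the base axis. Payload 4 kg.
Tool frame: the origin (TCP) lies midway between the tips of the shut fingers; the grasp point (between the pads) lies 19 mm behind it; z points along the fingers, y is the line along which they close (so a half turn about z gives the same grasp; the last joint's range is limited). The gripper opens to 85 mm and grips with 20 to 120 N. Pads are 22 mm wide; open, the fingers measure 114 mm over their backs; the gripper's body (76 mm by 85 mm) begins 54 mm behind the grasp point. The pads swing forward as they close: fully open they stand 13 mm farther back than shut.
Start: joints at [1.201, 0.087, 1.371, -0, 1.684, -0.103], TCP at [145.014, 530.555, 231.341] pointing down, gripper open.
Joint ranges: [-3.1, 3.1], [-0.76, 2.03], [0.27, 2.55], [-1.08, 4.22], [0.17, 2.65], [-2.57, 2.57]. Speed limits (rad/s): [2.79, 2.79, 3.14, 3.14, 3.14, 3.14].

## Interface

Orientations are given as a unit quaternion [x, y, z, w].
In Python, from bench import robot, vision, job gives the robot as it stands.
- The arm moves only by the shell command python3 -m jog 'ROWS'. ROWS is text: rows parted by semicolons, each of 5 numbers parted by spaces: the shift along the tool's x, y, z in cm, then the turn about the tool's z in degrees, then the gripper command: -1 is shut, 1 is fully open, values between are in proportion. In form: x y z twist gripper; .... A call has 1 to 10 rows; each row shifts and turns the commanded pose from where the row before left it, along the tool's axes as they then stand; what a row does not reach is not made up. A row lasts 1/12 s, in which the tool goes at most 41.7 mm and 7.16 degrees, less where a joint would pass 70% of its speed; a pose out of reach is approached as far as the arm can. A call with a gripper value outside its range is refused whole. The fingers move at their own pace and stop on an object; the grip force is fixed at half the most. Time passes only in rows, so rows that do not move let the fingers close. It gives the time, the measured TCP pose, the force, the opening and the grip force at its end, in the units of the state.
- robot.get_state(): the state, without advancing time (a new reading comes with each control period).
- vision.get_image(name): name is "side" or "top" or "wrist"; returns a dict with "img" (480x640x3 uint8, red, green, blue), "camera_matrix" (3x3 intrinsics, pixels), "R" (3x3) and "t" (3): a world point X has camera coordinates R X + t. Camera axes: x right, y down, z forward; pixel columns grow to the right and rows downward; lengths in mm; the calibration is good to about 2 mm. A picture is of the moment at which its call begins. There is no depth.
- job.hand_in(): hands the job in; it is judged then, once.
Trained networks look in the newest picture that a camera, given by its name, has taken for a name from the list of things; names that differ only in an ending like _2 or _b are one class to them, and where a whole thing is asked for, a point or a joint stands for the part that bears it (a point fixed in the world has none). Each returns a list of dicts, best first, with "conf" (0 to 1); they miss things now and then, are a little off and sometimes report something else, mostly with a low value. They report only what shows in the picture. A call takes as long as a camera call. They do not tell look-alikes from the thing itself.
- vision.regions_of(camera, thing): "region" (480x640 bool, what is visible of it) and "box" ([left, top, right, bottom] in pixels, round what is visible of it).
The state is a dict: "clock": time; "joint_positions": joint angles; "dq": joint speeds; "joint_torque": joint torques, N m; "position": TCP position; "tool_rot": TCP orientation; "force": force on the tool from outside, world axes, zero at the start; "moment": the same for the moment, N m; "grip_width": finger opening in mm; "finger_force": force on a finger pad.
Only numpy, scipy, OpenCV 4.12 (cv2) and the standard library are available. Lean on these libraries where they do the work, as an engineer would, in place of code of your own. Each camera call takes 0.05 s, during which the arm holds its last target. There are 200 camera calls.

## Working session

There is one attempt and no reset: what is moved stays moved. The work goes in short steps, Python scripts to look and compute and a shell command to move; the robot and the scene stay as the last step left them, time stands still between calls to the robot, and variables do not carry over. Pictures are saved under pics/ and viewed, at most 10 in all, crops included, and the job is handed in when it is done.

```bash
mkdir -p pics; cat > h.py <<'E'
import numpy as np, cv2
from bench import robot, vision, job
def snap(c,fn=None):
    d=vision.get_image(c)
    if fn: cv2.imwrite('pics/'+fn,cv2.cvtColor(d['img'],cv2.COLOR_RGB2BGR))
    return d
def ray(d,uv,z):
    K,R,t=map(np.array,(d['camera_matrix'],d['R'],d['t']))
    r=R.T@np.linalg.inv(K)@np.array([uv[0],uv[1],1.]); c=-R.T@t
    return c+r*(z-c[2])/r[2]
def proj(d,X):
    K,R,t=map(np.array,(d['camera_matrix'],d['R'],d['t']))
    p=K@(R@np.array(X,float)+t); return p[:2]/p[2]
E
python3 - <<'E'
from h import *
s=robot.get_state(); print(s)
ims={}
for c in ('top','side'):
    d=snap(c,c+'0.png'); print(c,-np.array(d['R']).T@np.array(d['t']))
    for n in ('jig','plate','lever','bowl','hammer','flask'):
        for r in vision.regions_of(c,n)[:3]:
            m=r['region'].astype(np.uint8); ys,xs=np.nonzero(m)
            rr=cv2.minAreaRect(np.c_[xs,ys].astype(np.float32))
            print(c,n,round(r['conf'],2),np.round(r['box']),[np.round(ray(d,p,25 if n=='plate' else 0)[:2]) .tolist() for p in cv2.boxPoints(rr)])
E
```

```text
{'clock': 0.0, 'joint_positions': array([ 1.20088688e+00,  8.79559258e-02,  1.37227656e+00, -7.88247648e-06,
        1.68360902e+00, -1.03121299e-01]), 'dq': array([ 0.00058896, -0.00066961, -0.00013907, -0.00110654,  0.0011766 ,
        0.00128576]), 'joint_torque': array([ 1.15453491e-03, -3.51865518e+01, -3.13276076e+01,  7.31328964e-05,
        1.06719875e-02,  8.58579597e-06]), 'position': array([144.83287962, 530.0620054 , 230.12731201]), 'tool_rot': array([ 1.32999178e-01,  9.91115510e-01, -1.09404104e-03, -2.59664072e-04]), 'force': array([0.74144209, 0.10042365, 0.11454111]), 'moment': array([ 0.00487751, -0.00560088, -0.03508754]), 'finger_force': 0.0, 'grip_width': 85.57175118537857}
top [ 447.19815647   61.85521151 1039.30760605]
top jig 0.81 [282. 160. 432. 277.] [[542.0, 107.0], [729.0, 57.0], [655.0, -212.0], [470.0, -158.0]]
top jig 0.41 [335. 224. 413. 246.] [[540.0, -5.0], [582.0, -8.0], [573.0, -162.0], [531.0, -159.0]]
top plate 0.9 [338. 221. 411. 249.] [[538.0, -4.0], [579.0, -7.0], [569.0, -157.0], [528.0, -153.0]]
top plate 0.88 [378. 310. 424. 361.] [[382.0, 
[... 1353 characters left out ...]
9. 302. 422. 378.] [[529.0, -9.0], [581.0, 6.0], [568.0, -160.0], [524.0, -166.0]]
side lever 0.78 [316. 224. 402. 267.] [[616.0, 184.0], [694.0, 253.0], [766.0, 60.0], [688.0, 11.0]]
side bowl 0.69 [293. 217. 339. 256.] [[587.0, 223.0], [690.0, 324.0], [731.0, 218.0], [628.0, 133.0]]
side bowl 0.24 [315. 226. 398. 265.] [[615.0, 184.0], [692.0, 252.0], [763.0, 63.0], [687.0, 15.0]]
side hammer 0.57 [414. 247. 513. 356.] [[765.0, 41.0], [891.0, 65.0], [772.0, -225.0], [682.0, -226.0]]
side hammer 0.56 [340. 301. 424. 374.] [[546.0, 11.0], [602.0, 27.0], [587.0, -148.0], [539.0, -155.0]]
side flask 0.97 [393. 388. 453. 480.] [[420.0, -240.0], [534.0, -157.0], [583.0, -214.0], [463.0, -287.0]]
```

```bash
python3 - <<'E'
import cv2
a=cv2.imread('pics/top0.png')[95:370,210:490]; cv2.imwrite('pics/top_c.png',cv2.resize(a,None,fx=2.15,fy=2.15,interpolation=cv2.INTER_CUBIC))
E
```

```text
(no output)
```

View pics/top_c.png

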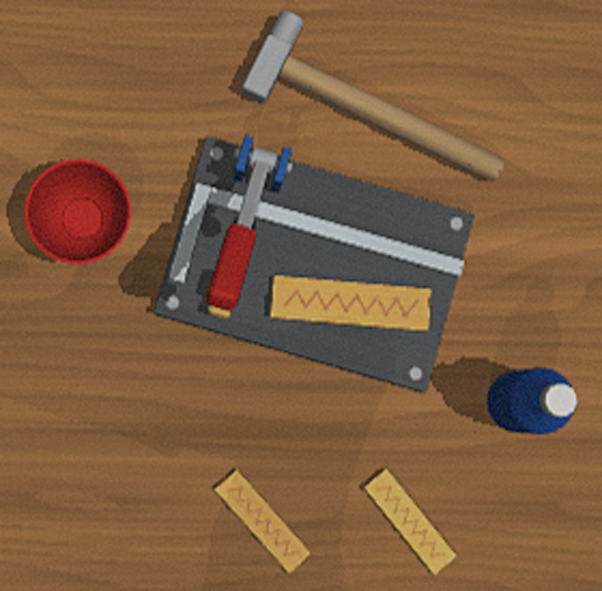

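View pics/side0.png

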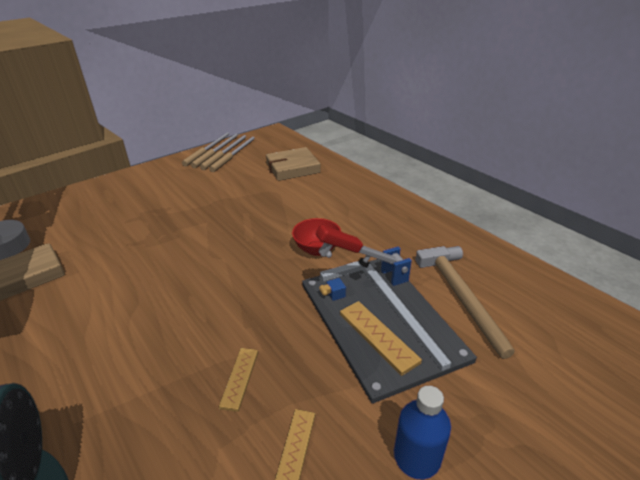

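Candidates for the plate at top-camera pixels: the big one on the bed (374,236), and two small ones on the table (331,336) and (401,336). The bed one is about 150 x 40 mm and lies on the jig, so it fits. The two loose ones are only about 105 x 30 mm. The enlarged crop confirms this. The fence runs behind the plate, the end stop is on the left near the bowl, and the lever is raised.

```bash
cat >> h.py <<'E'
from scipy.optimize import least_squares
def quad(region):
    """4 corners, sub-pixel, of a convex quadrilateral region"""
    c,_=cv2.findContours(region.astype(np.uint8),cv2.RETR_EXTERNAL,cv2.CHAIN_APPROX_NONE)
    return max(c,key=cv2.contourArea)[:,0,:].astype(float)
def rectfit(pts,w,h,x0):
    """fit rectangle w*h (pose x,y,yaw) outline to contour points in world xy"""
    def f(p):
        c,s=np.cos(p[2]),np.sin(p[2]); q=(pts-p[:2])@np.array([[c,-s],[s,c]])
        d=np.abs(q)-[w/2,h/2]; return np.maximum(d[:,0],d[:,1])
    return least_squares(f,x0,loss='soft_l1',f_scale=1.5).x
E
python3 - <<'E'
from h import *
d=snap('top')
# jig: dark + everything inside -> use hull of region
r=vision.regions_of('top','jig')[0]['region']
cor=[ray(d,(210+u/2.15,95+v/2.15),15)[:2] for u,v in((207,138),(472,213),(425,391),(155,312))]
print(np.round(cor,1)); mid=np.mean(cor,0)
c=cv2.convexHull(np.argwhere(r)[:,::-1].astype(np.int32)); m=np.zeros((480,640),np.uint8); cv2.fillConvexPoly(m,c,1)
P=np.array([ray(d,p,15)[:2] for p in quad(m)])
J=rectfit(P,180,270,[*mid,-.265]); print('jig bed centre fit',J)
yaw=J[2]; Rj=np.array([[np.cos(yaw),-np.sin(yaw)],[np.sin(yaw),np.cos(yaw)]]); o=J[:2]-Rj@[5,0]
np.save('jig.npy',[*o,yaw])
b=vision.regions_of('top','plate')
b=max(b,key=lambda q:q['region'].sum())
P=np.array([ray(d,p,25)[:2] for p in quad(b['region'])])
p=rectfit(P,40,150,[555,-80,-.07]); print('plate',p,'in jig',Rj.T@(p[:2]-o),p[2]-yaw)
print('origin',o,'seat',o+Rj@[10,40])
T=np.array(robot.get_state()['position'][:2]); print('tcp in jig',Rj.T@(T-o))
v=d['img'].copy()
def dr(pts,z,col):
    cv2.polylines(v,[np.int32(np.round([proj(d,[*(o+Rj@np.array(q)),z])*1 for q in pts]))],True,col,1)
dr([(-85,-135),(95,-135),(95,135),(-85,135)],15,(0,255,0))
dr([(30,-135),(45,-135),(45,115),(30,115)],27,(255,255,0)); dr([(-50,115),(45,115),(45,130),(-50,130)],27,(0,255,255))
cp=np.cos(p[2]);sp=np.sin(p[2]);A=np.array([[cp,-sp],[sp,cp]])
cv2.polylines(v,[np.int32([proj(d,[*(p[:2]+A@q),25]) for q in np.array([(-20,-75),(20,-75),(20,75),(-20,75)])])],True,(255,0,255),1)
cv2.imwrite('pics/ov.png',cv2.resize(v[140:300,260:460,::-1],None,fx=3.5,fy=3.5,interpolation=cv2.INTER_CUBIC))
E
```

```text
[[ 710.4   58.1]
 [ 643.3 -198.6]
 [ 471.3 -153.4]
 [ 541.1  104. ]]
jig bed centre fit [ 5.93937962e+02 -4.71166913e+01 -2.71158927e-01]
plate [556.27758023 -79.05713988 -34.87604626] in jig [-22.72912249 -40.86064606] -34.604887336070455
origin [589.12065659 -45.77745027] seat [609.46919575  -9.91748716]
tcp in jig [-582.24342011  436.32305324]
```

View pics/ov.png

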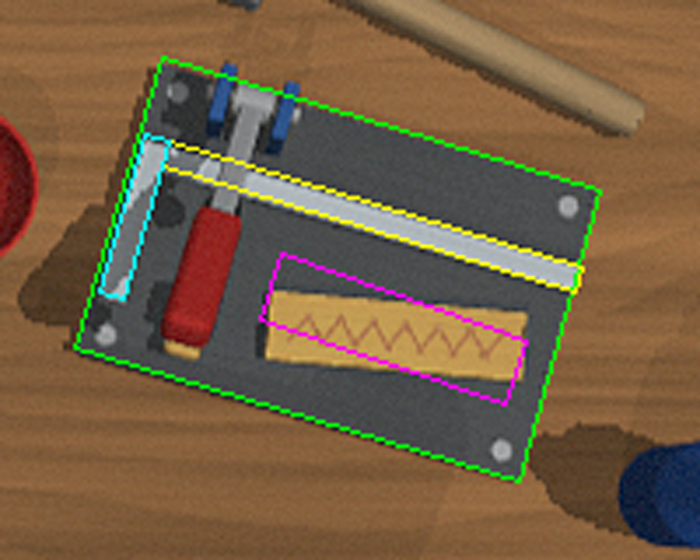

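```bash
python3 -m jog '-2.5 -2.3 0 0 -1;-2.5 -2.3 0 0 -1;-2.5 -2.3 0 0 -1;-2.5 -2.3 0 0 -1;-2.5 -2.3 0 0 -1;-2.5 -2.3 0 0 -1;-2.5 -2.3 0 0 -1;-2.5 -2.3 0 0 -1;-2.5 -2.3 0 0 -1;-2.5 -2.3 0 0 -1'; python3 -m jog '-2.5 -2.3 0 0 -1;-2.5 -2.3 0 0 -1;-2.5 -2.3 0 0 -1;-2.5 -2.3 0 0 -1;-2.5 -2.3 0 0 -1;-2.5 -2.3 0 0 -1;-2.5 -2.3 0 0 -1;-2.5 -2.3 0 0 -1;-2.5 -2.3 0 0 -1;0 0 0 0 -1'
cat >> h.py <<'E'
def where():
    s=robot.get_state(); x,y,yaw=np.load('jig.npy'); c,sn=np.cos(yaw),np.sin(yaw)
    q=s['tool_rot']; R=np.array([[c,-sn],[sn,c]])
    print('jig xyz',np.round([*(R.T@(s['position'][:2]-[x,y])),s['position'][2]],1),'toolyaw-jig',round(np.arctan2(q[0],q[1])*-2-yaw,4),'F jig',np.round([*(R.T@s['force'][:2]),s['force'][2]],1),'w',round(s['grip_width'],1),'t',round(s['clock'],2))
def plate():
    d=snap('top'); b=vision.regions_of('top','plate'); x,y,yaw=np.load('jig.npy'); R=np.array([[np.cos(yaw),-np.sin(yaw)],[np.sin(yaw),np.cos(yaw)]])
    for r in b:
        pts=(np.array([ray(d,p,25)[:2] for p in quad(r['region'])])-[x,y])@R
        if abs(pts.mean(0)[0])<80:
            (cx,cy),(w,h),a=cv2.minAreaRect(pts.astype(np.float32)); print('plate jig',round(cx,1),round(cy,1),round(w),round(h),round(a,1),'conf',round(r['conf'],2))
E
python3 -c "
from h import *
where();plate()"
```

```text
clock: 1.68
position: [326.0, 241.3, 231.6]
tool_rot: [0.133, 0.991, 0.0, 0.0]
force: [0.9, 0.8, 0.4]
grip_width: 0.1
finger_force: 0.0
clock: 2.52
position: [490.1, -21.0, 230.6]
tool_rot: [0.136, 0.991, -0.001, 0.0]
force: [-0.7, 0.5, -0.4]
grip_width: -0.3
finger_force: 0.0
jig xyz [-102.    -2.7  230.6] toolyaw-jig -0.0017 F jig [-0.8  0.3 -0.4] w -0.3 t 2.52
```

```bash
python3 -m jog '-2.6 -2.3 0 0 -1;0 0 3.5 0 -1;0 0 3.5 0 -1;0 0 3.5 0 -1;0 0 3.5 0 -1;0 0 3.5 0 -1;0 0 2.5 0 -1;0 0 1.1 0 -1;0 0 0 0 -1'
python3 -c "
from h import *
where();snap('side','s1.png');plate()"
```

```text
clock: 3.37
position: [504.5, -43.6, 17.6]
tool_rot: [0.132, 0.991, 0.0, -0.003]
force: [0.1, -0.9, -0.4]
grip_width: 0.1
finger_force: 0.0
jig xyz [-82.1 -20.6  17.6] toolyaw-jig 0.006 F jig [ 0.3 -0.9 -0.4] w 0.1 t 3.37
```

View pics/s1.png

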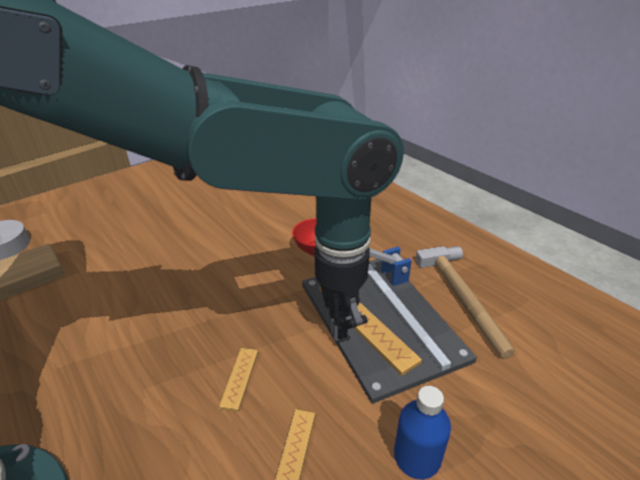

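The side view shows the shut fingers at (345,320), just off the plate's long edge on the fence-free side, ready to push.

```bash
python3 -m jog '-.8 0 0 0 -1;-.8 0 0 0 -1;-.5 0 0 0 -1;-.5 0 0 0 -1;-.5 0 0 0 -1;-.5 0 0 0 -1;-.5 0 0 0 -1;-.4 0 0 0 -1;-.4 0 0 0 -1;0 0 0 0 -1'; python3 -c "
from h import *
where();plate()"; python3 -m jog '-.4 0 0 0 -1;-.3 0 0 0 -1;-.3 0 0 0 -1;-.2 0 0 0 -1;0 0 0 0 -1'; python3 -c "
from h import *
where();plate()"
```

```text
clock: 4.35
position: [555.3, -58.5, 20.3]
tool_rot: [0.133, 0.991, -0.0, 0.001]
force: [-1.2, 0.1, 0.5]
grip_width: 0.1
finger_force: 0.5
jig xyz [-29.2 -21.4  20.3] toolyaw-jig 0.0042 F jig [-1.2 -0.2  0.5] w 0.1 t 4.35
plate jig 13.5 74.5 30 158 89.3 conf 0.36
plate jig -15.6 229.6 99 99 75.6 conf 0.21
clock: 4.87
position: [559.7, -61.9, 19.3]
tool_rot: [0.133, 0.991, -0.001, -0.008]
force: [-17.2, -0.5, 10.8]
grip_width: 0.3
finger_force: 8.1
jig xyz [-24.1 -23.4  19.3] toolyaw-jig 0.0044 F jig [-16.5  -5.1  10.8] w 0.3 t 4.87
```

```bash
python3 -m jog '1.5 0 0 0 -1;1.5 0 0 0 -1;0 -3 0 0 -1;0 -3 0 0 -1;0 -3 0 0 -1;0 -3 0 0 -1;0 0 0 0 -1'; python3 -c "
from h import *
where();snap('top','t2.png');plate()
import cv2
a=cv2.imread('pics/t2.png')[130:310,240:480]; cv2.imwrite('pics/t2c.png',cv2.resize(a,None,fx=3,fy=3))"
```

```text
clock: 5.55
position: [504.9, -174.4, 20.8]
tool_rot: [0.135, 0.991, -0.002, 0.001]
force: [0.9, 0.6, 0.6]
grip_width: 0.2
finger_force: 0.0
jig xyz [ -46.7 -146.4   20.8] toolyaw-jig -0.0002 F jig [0.7 0.8 0.6] w 0.2 t 5.55
plate jig 7.5 -49.6 149 42 89.9 conf 0.89
plate jig -16.5 229.9 99 99 17.1 conf 0.34
```

View pics/t2c.png

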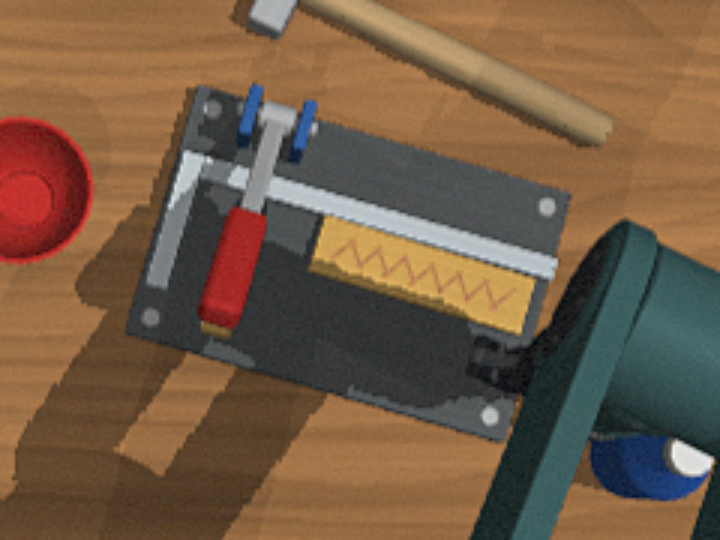

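The plate now lies flush along the fence (crop (425,270)), and its tail end is clear. Next I go behind it and push along the fence.

```bash
python3 -m jog '0 -.4 0 0 -1;-1.8 0 0 0 -1;-1.8 0 0 0 -1;-1.8 0 0 0 -1;0 0 .1 0 -1;0 .8 0 0 -1;0 .7 0 0 -1;0 .7 0 0 -1;0 .7 0 0 -1;0 0 0 0 -1';python3 -c "
from h import *
where()";  python3 -m jog '0 .8 0 0 -1;0 .8 0 0 -1;0 .8 0 0 -1;0 .8 0 0 -1;0 .8 0 0 -1;0 .6 0 0 -1;0 0 0 0 -1'; python3 -c "
from h import *
where();plate()"
```

```text
clock: 6.53
position: [563.6, -157.0, 19.1]
tool_rot: [0.132, 0.991, 0.001, -0.0]
force: [-0.1, 0.3, -0.3]
grip_width: -0.3
finger_force: 0.0
jig xyz [   5.2 -114.    19.1] toolyaw-jig 0.0061 F jig [-0.2  0.2 -0.3] w -0.3 t 6.53
clock: 7.12
position: [576.6, -113.0, 19.4]
tool_rot: [0.132, 0.991, 0.001, 0.0]
force: [0.3, -0.2, -0.7]
grip_width: 0.2
finger_force: 0.0
jig xyz [  6.  -68.1  19.4] toolyaw-jig 0.0058 F jig [ 0.4 -0.1 -0.7] w 0.2 t 7.12
plate jig 6.8 13.7 107 44 90.0 conf 0.79
```

```bash
python3 -m jog '0 .5 0 0 -1;0 .5 0 0 -1;0 .4 0 0 -1;0 .3 0 0 -1;0 0 0 0 -1'; python3 -m jog '0 .3 0 0 -1;0 .2 0 0 -1;0 .2 0 0 -1;0 0 0 0 -1'; python3 -c "
from h import *
where()"
```

```text
clock: 7.63
position: [580.9, -97.9, 19.5]
tool_rot: [0.133, 0.991, 0.0, 0.0]
force: [-0.8, -1.5, 0.5]
grip_width: 0.0
finger_force: 0.6
clock: 7.97
position: [582.6, -91.4, 19.5]
tool_rot: [0.133, 0.991, 0.0, 0.0]
force: [-0.5, -1.5, 1.3]
grip_width: -0.3
finger_force: 1.1
jig xyz [  5.9 -45.7  19.5] toolyaw-jig 0.0046 F jig [-0.1 -1.6  1.3] w -0.3 t 7.97
```

```bash
python3 -m jog '0 .2 0 0 -1;0 .2 0 0 -1;0 .2 0 0 -1;0 0 0 0 -1'; python3 -m jog '0 .2 0 0 -1;0 .2 0 0 -1;0 0 0 0 -1'; python3 -c "
from h import *
where()"
```

```text
clock: 8.3
position: [583.1, -90.0, 19.5]
tool_rot: [0.133, 0.991, -0.004, -0.001]
force: [-4.4, -13.4, 1.5]
grip_width: -0.0
finger_force: 6.6
clock: 8.55
position: [583.2, -89.8, 19.5]
tool_rot: [0.133, 0.991, -0.007, -0.001]
force: [-6.9, -20.8, 1.4]
grip_width: -0.2
finger_force: 10.9
jig xyz [  6.1 -44.   19.5] toolyaw-jig 0.0035 F jig [ -1.1 -21.9   1.4] w -0.2 t 8.55
```

```bash
python3 -m jog '0 -1.5 0 0 -1;2 0 0 0 -1;2 0 0 0 -1;2 0 0 0 -1;0 2 0 0 -1;0 2 0 0 -1;0 1.5 0 0 -1;-.8 0 0 0 -1;-.8 0 0 0 -1;0 0 0 0 -1'; python3 -c "
from h import *
where();plate()"; python3 -m jog '-.4 0 0 0 -1;-.3 0 0 0 -1;-.3 0 0 0 -1;-.3 0 0 0 -1;0 0 0 0 -1'; python3 -c "
from h import *
where()"
```

```text
clock: 9.38
position: [552.7, -31.3, 17.9]
tool_rot: [0.133, 0.991, 0.001, -0.002]
force: [-2.4, 0.1, -3.0]
grip_width: -0.3
finger_force: 0.0
jig xyz [-39.    4.2  17.9] toolyaw-jig 0.0049 F jig [-2.4 -0.6 -3. ] w -0.3 t 9.38
plate jig 7.3 99.3 30 43 86.4 conf 0.52
clock: 9.9
position: [557.4, -34.1, 15.1]
tool_rot: [0.132, 0.991, 0.0, -0.01]
force: [-15.7, 3.2, -3.0]
grip_width: 0.3
finger_force: 5.2
jig xyz [-33.7   2.8  15.1] toolyaw-jig 0.0061 F jig [-16.   -1.1  -3. ] w 0.3 t 9.9
```

```bash
python3 -c "
from h import *
snap('side','s3.png')
a=cv2.imread('pics/s3.png')[180:400,270:490]; cv2.imwrite('pics/s3c.png',cv2.resize(a,None,fx=2.7,fy=2.7,interpolation=cv2.INTER_CUBIC))"
```

```text
(no output)
```

View pics/s3c.png

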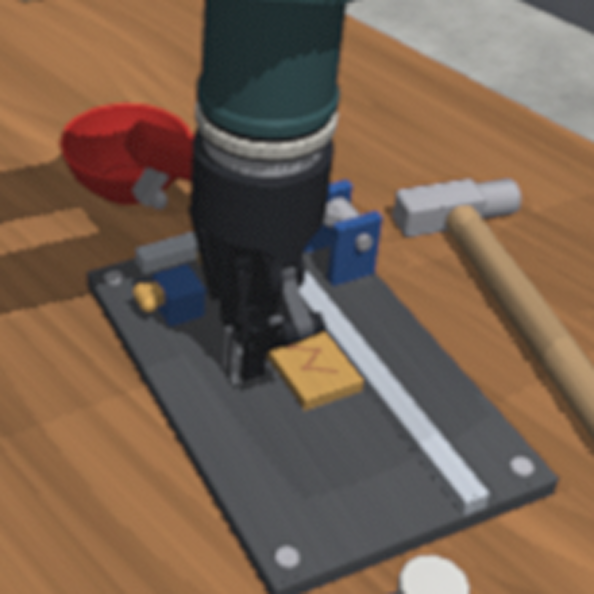

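The plate seems to stand a few mm off the fence, and the push stalls early. I'll back off and check from above.

```bash
python3 -m jog '1 0 0 0 -1;1 -1 0 0 -1;0 -2 -.3 0 -1;0 -3 0 0 -1;0 -3 0 0 -1;0 -3 0 0 -1;0 0 0 0 -1'; python3 -c "
from h import *
where();snap('top','t4.png');plate()
a=cv2.imread('pics/t4.png')[150:270,280:440]; cv2.imwrite('pics/t4c.png',cv2.resize(a,None,fx=4.5,fy=4.5,interpolation=cv2.INTER_CUBIC))"
```

```text
clock: 10.53
position: [515.3, -151.1, 24.2]
tool_rot: [0.136, 0.991, -0.002, 0.002]
force: [0.2, -1.0, 0.6]
grip_width: 0.1
finger_force: 0.0
jig xyz [ -42.9 -121.3   24.2] toolyaw-jig -0.0012 F jig [ 0.5 -0.9  0.6] w 0.1 t 10.53
plate jig 6.9 15.1 41 100 0.4 conf 0.58
```

View pics/t4c.png

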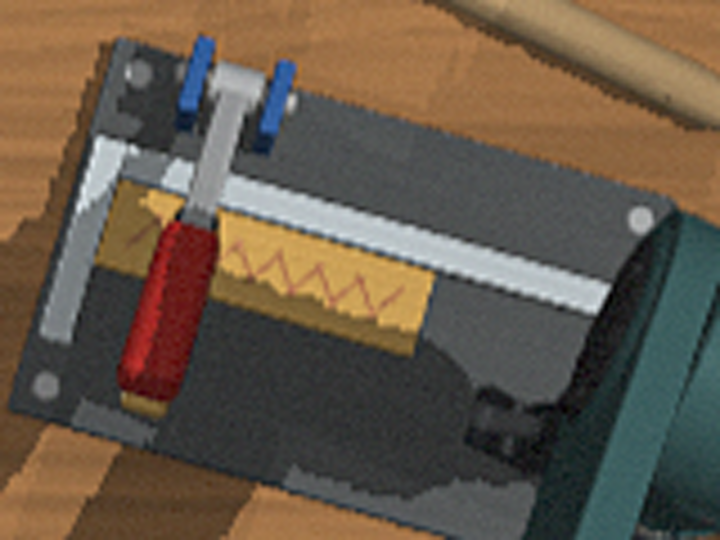

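```bash
python3 -c "
from h import *
d=snap('side'); x,y,yaw=np.load('jig.npy'); R=np.array([[np.cos(yaw),-np.sin(yaw)],[np.sin(yaw),np.cos(yaw)]])
o=np.array([x,y])
W=lambda p:[*(o+R@np.array(p[:2])),p[2]]
for p in [(-10,-35,25),(30,-35,25),(30,-35,15),(30,-135,27),(30,-35,27),(-33.7,2.8,15),(-85,-135,15),(95,-135,15)]:
    print(p,np.round((proj(d,W(p))-[270,180])*2.7))
for q in [(308,408),(362,380),(270,345)]:
    w=ray(d,(270+q[0]/2.7,180+q[1]/2.7),25); print(q,R.T@(w[:2]-o))
e=snap('top')
for q in [(434,268),(412,353),(120,180),(96,262)]:
    w=ray(e,(280+q[0]/4.5,150+q[1]/4.5),25); print('top',q,R.T@(w[:2]-o))
"
```

```text
(-10, -35, 25) [307. 396.]
(30, -35, 25) [365. 377.]
(30, -35, 15) [364. 388.]
(30, -135, 27) [464. 500.]
(30, -35, 27) [366. 374.]
(-33.7, 2.8, 15) [241. 376.]
(-85, -135, 15) [273. 586.]
(95, -135, 15) [558. 476.]
(308, 408) [-13.93376334 -43.39947313]
(362, 380) [ 26.67086691 -36.61084323]
(270, 345) [-10.14883116  11.08961168]
top (434, 268) [ 28.05960241 -35.00029181]
top (412, 353) [-12.0932573  -36.12762973]
top (120, 180) [ 25.39246298 112.75203499]
top (96, 262) [-13.69409721 112.3379726 ]
```

```bash
python3 -c "
from h import *
e=snap('top'); x,y,yaw=np.load('jig.npy'); R=np.array([[np.cos(yaw),-np.sin(yaw)],[np.sin(yaw),np.cos(yaw)]])
o=np.array([x,y])
for q,z in [((183,395),155),((120,385),155),((217,232),110),((165,228),110)]:
    w=ray(e,(280+q[0]/4.5,150+q[1]/4.5),z); print('top',q,R.T@(w[:2]-o))
for q,z in [((603,313),27),((603,313),15),((225,212),15),((225,212),27)]:
    w=ray(e,(280+q[0]/4.5,150+q[1]/4.5),z); print('fence',q,z,R.T@(w[:2]-o))
"
python3 -m jog '0 3 0 0 -1;0 3 0 0 -1;0 3 .2 0 -1;0 2 .2 0 -1;0 0 0 0 -1'; python3 -c "
from h import *
where()"
```

```text
top (183, 395) [-73.69469949  58.56221109]
top (120, 385) [-77.04292489  83.33285979]
top (217, 232) [ 0.15369427 64.04053328]
top (165, 228) [-4.50074835 85.16691682]
fence (603, 313) 27 [  30.14902504 -113.90311991]
fence (603, 313) 15 [  32.46905168 -116.03199045]
fence (225, 212) 15 [27.03267863 62.99047102]
fence (225, 212) 27 [24.77634035 63.0220521 ]
clock: 11.25
position: [544.4, -34.9, 18.0]
tool_rot: [0.13, 0.991, 0.001, -0.0]
force: [0.2, -0.8, 0.5]
grip_width: 0.2
finger_force: 0.0
jig xyz [-46.   -1.5  18. ] toolyaw-jig 0.01 F jig [ 0.4 -0.7  0.5] w 0.2 t 11.25
```

```bash
for i in 1; do python3 -m jog '-.4 0 0 0 -1;0 0 0 0 -1'; python3 -c "
from h import *
where();print(robot.get_state()['moment'])"; done; python3 -m jog '-.4 0 0 0 -1;0 0 0 0 -1'; python3 -c "
from h import *
where();print(robot.get_state()['moment'])";  python3 -m jog '-.4 0 0 0 -1;0 0 0 0 -1'; python3 -c "
from h import *
where();print(robot.get_state()['moment'])"
```

```text
clock: 11.42
position: [548.3, -40.7, 18.4]
tool_rot: [0.132, 0.991, -0.0, 0.0]
force: [-0.3, -0.3, 1.2]
grip_width: 0.5
finger_force: 0.0
jig xyz [-40.7  -6.   18.4] toolyaw-jig 0.0057 F jig [-0.2 -0.3  1.2] w 0.5 t 11.42
[ 0.01729839 -0.04493091  0.01678551]
clock: 11.58
position: [552.2, -42.9, 18.6]
tool_rot: [0.134, 0.991, -0.0, 0.001]
force: [1.4, 0.2, -0.0]
grip_width: 0.0
finger_force: 0.0
jig xyz [-36.3  -7.1  18.6] toolyaw-jig 0.0031 F jig [ 1.3  0.6 -0. ] w 0.0 t 11.58
[-0.0098747  -0.01509981 -0.00167149]
clock: 11.75
position: [556.0, -43.9, 18.5]
tool_rot: [0.134, 0.991, -0.0, 0.0]
force: [-0.3, 0.2, -0.6]
grip_width: -0.2
finger_force: 0.0
jig xyz [-32.4  -7.   18.5] toolyaw-jig 0.003 F jig [-0.4  0.1 -0.6] w -0.2 t 11.75
[-0.00238287 -0.04459077 -0.04242801]
```

```bash
python3 -m jog '-.3 0 0 0 -1;-.3 0 0 0 -1;0 0 0 0 -1'; python3 -c "
from h import *
where();print(robot.get_state()['moment'])"; python3 -m jog '-.3 0 0 0 -1;-.3 0 0 0 -1;0 0 0 0 -1'; python3 -c "
from h import *
where();print(robot.get_state()['moment'])"
```

```text
clock: 12.0
position: [561.7, -44.9, 18.4]
tool_rot: [0.133, 0.991, 0.0, 0.0]
force: [0.2, 0.9, -0.3]
grip_width: -0.0
finger_force: 0.0
jig xyz [-26.6  -6.5  18.4] toolyaw-jig 0.004 F jig [-0.   1.  -0.3] w -0.0 t 12.0
[-0.01722127  0.05540318 -0.00327778]
clock: 12.25
position: [564.2, -45.6, 17.9]
tool_rot: [0.133, 0.991, 0.0, -0.004]
force: [-7.0, 1.8, 5.4]
grip_width: -0.0
finger_force: 4.0
jig xyz [-24.   -6.5  17.9] toolyaw-jig 0.0046 F jig [-7.2 -0.2  5.4] w -0.0 t 12.25
[ 0.16502165  1.17834873 -0.02274112]
```

```bash
python3 -m jog '1.5 0 0 0 -1;1.5 -1 0 0 -1;0 -2 0 0 -1;0 0 -3.5 0 -1;0 0 -3.5 0 -1;0 0 -3.5 0 -1;0 0 -3.5 0 -1;0 0 -3.5 0 -1;0 -3 -.5 0 -1;0 -3 0 0 -1';  python3 -m jog '0 -3 0 0 -1;0 0 0 0 -1';python3 -c "
from h import *
where();snap('top','t5.png');plate()
a=cv2.imread('pics/t5.png')[160:250,285:405]; cv2.imwrite('pics/t5c.png',cv2.resize(a,None,fx=6,fy=6,interpolation=cv2.INTER_CUBIC))"
```

```text
clock: 13.08
position: [516.7, -125.2, 203.3]
tool_rot: [0.131, 0.991, -0.001, 0.005]
force: [1.1, -0.8, -0.5]
grip_width: 0.0
finger_force: 0.0
clock: 13.25
position: [505.5, -158.3, 198.8]
tool_rot: [0.135, 0.991, -0.002, 0.0]
force: [0.9, 1.4, -0.4]
grip_width: 0.0
finger_force: 0.0
jig xyz [ -50.4 -130.8  198.8] toolyaw-jig -0.0006 F jig [ 0.5  1.6 -0.4] w 0.0 t 13.25
plate jig 8.0 15.3 41 99 0.4 conf 0.69
```

View pics/t5c.png

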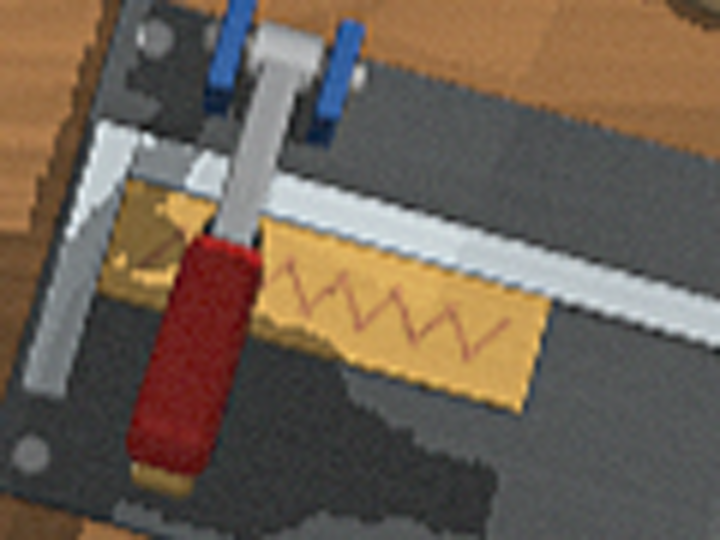

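The plate sits flush: its long edge runs along the fence from (130,185) to (550,297), and its head touches the stop at (125,190)–(100,290). Now the lever.

```bash
python3 -m jog '0 3.4 0 0 -1;0 3.4 0 0 -1;0 3.4 0 0 -1;0 3.4 0 0 -1;0 3.4 0 0 -1;0 3.4 0 0 -1;0 0 0 0 -1;0 0 0 0 -1'; python3 -c "
from h import *
where();snap('side','s6.png')
a=cv2.imread('pics/s6.png')[130:330,240:480]; cv2.imwrite('pics/s6c.png',cv2.resize(a,None,fx=3,fy=3,interpolation=cv2.INTER_CUBIC))"
```

```text
clock: 14.07
position: [560.1, 46.0, 197.9]
tool_rot: [0.13, 0.991, 0.0, -0.0]
force: [-1.2, -0.1, 0.2]
grip_width: 0.2
finger_force: 0.0
jig xyz [-52.6  80.6 197.9] toolyaw-jig 0.0099 F jig [-1.1 -0.4  0.2] w 0.2 t 14.07
```

View pics/s6c.png

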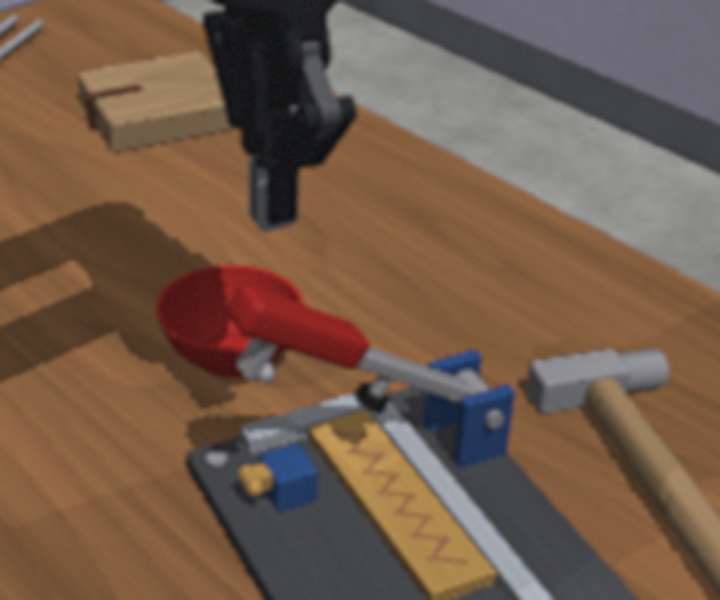

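The fingers hang above the raised handle (crop (275,215) over (280,315)). I'll shift 0.7 cm in y, then press along the arc.

```bash
python3 -m jog '0 -.6 1.5 0 -1;0 0 1.5 0 -1;0 0 1 0 -1;0 0 .6 0 -1;0 0 0 0 -1'; python3 -c "
from h import *
where()";python3 -m jog '.3 0 .6 0 -1;.4 0 .8 0 -1;.4 0 .8 0 -1;.4 0 .8 0 -1;.4 0 .8 0 -1;0 0 0 0 -1'; python3 -c "
from h import *
where()"
```

```text
clock: 14.53
position: [558.0, 36.4, 151.0]
tool_rot: [0.134, 0.991, -0.0, -0.001]
force: [0.7, -0.9, 1.0]
grip_width: 0.2
finger_force: 0.8
jig xyz [-52.   70.8 151. ] toolyaw-jig 0.0033 F jig [ 0.9 -0.7  1. ] w 0.2 t 14.53
clock: 15.03
position: [538.8, 42.4, 112.0]
tool_rot: [0.133, 0.991, -0.0, -0.001]
force: [1.6, 0.4, 2.3]
grip_width: 0.1
finger_force: 1.5
jig xyz [-72.2  71.5 112. ] toolyaw-jig 0.0047 F jig [1.5 0.8 2.3] w 0.1 t 15.03
```

```bash
python3 -m jog '.2 0 .8 0 -1;.2 0 .8 0 -1;.1 .1 .8 0 -1;.1 .1 .8 0 -1;0 0 .7 0 -1;0 0 0 0 -1'; python3 -c "
from h import *
where()";python3 -m jog '0 0 .4 0 -1;0 0 .4 0 -1;0 0 .4 0 -1;0 0 0 0 -1'; python3 -c "
from h import *
where()"
```

```text
clock: 15.53
position: [533.8, 45.8, 73.9]
tool_rot: [0.133, 0.991, -0.0, -0.001]
force: [-0.6, -0.1, 0.5]
grip_width: -0.3
finger_force: 0.2
jig xyz [-77.8  73.4  73.9] toolyaw-jig 0.0045 F jig [-0.6 -0.3  0.5] w -0.3 t 15.53
clock: 15.87
position: [534.2, 46.0, 67.2]
tool_rot: [0.133, 0.991, 0.0, -0.001]
force: [-13.1, -0.6, 24.6]
grip_width: -0.0
finger_force: 12.1
jig xyz [-77.5  73.7  67.2] toolyaw-jig 0.0047 F jig [-12.4  -4.   24.6] w -0.0 t 15.87
```

```bash
python3 -m jog '0 0 .3 0 -1;0 0 .3 0 -1;0 0 0 0 -1'; python3 -c "
from h import *
where()"; python3 -m jog '0 0 .3 0 -1;0 0 .3 0 -1;0 0 0 0 -1'; python3 -c "
from h import *
where()"
```

```text
clock: 16.12
position: [534.2, 46.1, 66.8]
tool_rot: [0.133, 0.991, 0.0, -0.0]
force: [-24.5, 0.4, 47.9]
grip_width: 0.1
finger_force: 24.0
jig xyz [-77.5  73.8  66.8] toolyaw-jig 0.005 F jig [-23.7  -6.2  47.9] w 0.1 t 16.12
clock: 16.37
position: [534.2, 46.1, 66.3]
tool_rot: [0.133, 0.991, -0.0, 0.0]
force: [-35.4, 0.1, 71.4]
grip_width: -0.2
finger_force: 35.8
jig xyz [-77.5  73.8  66.3] toolyaw-jig 0.0053 F jig [-34.2  -9.4  71.4] w -0.2 t 16.37
```

```bash
python3 -m jog '0 0 -1 0 -1;0 0 -1 0 -1;0 0 -2.5 0 -1;0 0 -3 0 -1;0 0 -3 0 -1;0 0 -3 0 -1;3 0 -1 0 -1;3 0 0 0 -1;3 0 0 0 -1;3 0 0 0 -1'; python3 -m jog '3.5 0 0 0 -1;3.5 0 0 0 -1;3.5 0 0 0 -1;0 0 0 0 -1'; python3 -c "
from h import *
where();plate()
a=snap('side')['img'][200:350,270:450]; b=snap('top')['img'][150:270,290:434]
f=lambda i:cv2.resize(i,(400,333),interpolation=cv2.INTER_CUBIC)
cv2.imwrite('pics/e7.png',np.hstack([f(a),f(b)])[:,:,::-1])"
```

```text
clock: 17.2
position: [418.2, 77.6, 194.8]
tool_rot: [0.133, 0.991, 0.0, -0.001]
force: [-0.3, 0.7, 0.5]
grip_width: -0.1
finger_force: 0.0
clock: 17.53
position: [313.6, 106.1, 194.8]
tool_rot: [0.132, 0.991, 0.0, -0.002]
force: [0.3, 0.1, -0.5]
grip_width: -0.3
finger_force: 0.0
jig xyz [-306.1   72.5  194.8] toolyaw-jig 0.0073 F jig [ 0.3  0.2 -0.5] w -0.3 t 17.53
plate jig 8.0 16.1 41 102 0.7 conf 0.87
plate jig -3.0 -0.6 210 272 0.5 conf 0.29
```

View pics/e7.png

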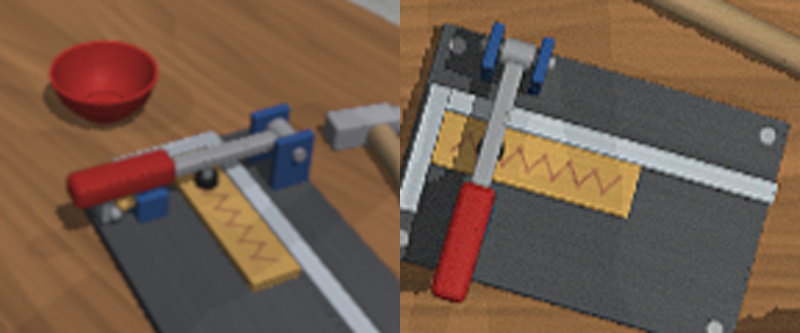

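The lever is level and holding by itself (left half, handle at (120,180)), with its foot on the plate. The plate is still flush in the corner (right half, head at (440,120)).

```bash
python3 -c "
from h import *
print(job.hand_in())"
```

```text
the job is handed in; nothing more can be done
None
```

The job is handed in: in the last pictures the brass plate is snug against the fence and end stop, clamped by the lever, which stays down on its catch; the hand-in gave no verdict, and the bowl, hammer and bottle were not deliberately touched.

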